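# Load a model locomotive chassis on the locating pin of an assembly jig

## Task

Pick up the metal model chassis by the block on its top and, with its tail clear of the jig's stop dowel by about a finger's width, feel for the jig's off-centre locating pin and ease the chassis down until the hole in its front end drops over the pin and the plate lies flat on the jig board. Then swing it round the pin until the side of its tail rests against the stop, let go and leave it there. Be gentle with the pin and the stop, and leave the other things on the table where they are.

Things in the scene. Friction and masses are not known exactly. Their poses are not given: they have to be found in the camera images.
- chassis_grip (a point): Where to hold the chassis: centre of the dark block on its top, 34 mm above the chassis's underside. The block is 36 mm along x, 24 mm along y, and rises from the plate's top (8 mm) to 50 mm above the underside. Axes: x along the plate to its front end (the end with the hole), z up.
- chassis_hole (a point): Centre, at the plate's underside, of the round 12 mm hole right through the front part of the chassis, 45 mm ahead (x) of the block's centre. Axes as the chassis's.
- chassis_tail (a point): Point of the chassis's tail on its centre line at the underside, 110 mm behind the hole's centre (65 mm behind the block's); the plate's side there, 22 mm to +y, is what meets the stop. Axes as the chassis's.
- jig: Jig, fixed to the table: plywood board 170 (x) by 84 (y) by 12 mm, origin under its middle, z up; on it a 30 mm disc with the locating pin. The stop is a steel dowel, 14 mm diameter, 12 mm tall above the board, axis at x = -70, y = +30.5 mm. The chassis goes on with its tail to -x and its side meets the dowel when about parallel to the board; turned anticlockwise from above, its tail is clear.
- disc_mid (a point): Middle of the round disc, on the board's top face, 40 mm ahead (x) of the board's middle; axes as the jig's. The upright steel pin (10 mm diameter, 11 mm tall above the board, top edge chamfered 0.8 mm) stands off-centre on the disc, its axis 5 mm from this point, in a direction that differs each time and is not measured. The disc is clamped: the pin does not move.
- paint_a: Bystander, to be left alone: small white dropper bottle, 25 mm across, 62 mm tall, origin under its middle.
- paint_b: Bystander, to be left alone: small grey dropper bottle, 25 mm across, 62 mm tall, origin under its middle.
- paint_c: Bystander, to be left alone: small white dropper bottle, 25 mm across, 62 mm tall, origin under its middle.
- glue: Bystander, to be left alone: white glue bottle, 64 mm across, 190 mm tall, origin under its middle.
- cup: Bystander, to be left alone: clear plastic cup, 72 mm across, 90 mm tall, origin under its middle.
- screwdriver: Bystander, to be left alone: screwdriver 160 mm long lying on the table.
- jar: Bystander, to be left alone: small amber glass jar, 44 mm across, 50 mm tall, origin under its middle.
- chassis: Loose model chassis, about 0.3 kg: bare-metal plate 160 (x) by 44 (y) by 8 mm lying flat, origin half-way along it, at the underside below the gripping block's centre; x to the front, z up. A flat cover, 30 x 22 mm, stands 2 mm above the plate near the tail.

How it is judged:
By the outcome, as a careful person would: the job done as asked, in the order asked, and still so for the second after the job is handed in, with the robot touching nothing.
It also fails if it takes over 72 s, if anything falls off the work surface, if the arm or the gripper's body presses on something with over 40 N, if the wrist force passes 120 N, or if a joint passes its speed limit or range.

## Robot

A 6-joint arm with a two-finger parallel gripper is mounted at the origin on the work surface. World frame = base frame: x ahead of the robot, y to its left, z up, the work surface at z = 0. Lengths are in mm, angles in rad, forces in N, time in s.
With the tool pointing down it reaches from about 325 to 900 mm from the base axis. Payload 6.1 kg.
Tool frame: the origin (TCP) lies midway between the tips of the shut fingers; the grasp point (between the pads) lies 19 mm behind it; z points along the fingers, y is the direction in which the jaws open and shut (so a half turn about z gives the same grasp; the last joint's range is limited). The gripper opens to 87 mm and grips with 3 to 60 N. Pads are 19 mm wide; open, the fingers measure 117 mm over their backs; the gripper's body (75 mm by 190 mm) begins 51 mm behind the grasp point.
Start: joints at [-1.45, 0.22, 1.526, -0, 1.395, -0.126], TCP at [152.682, -606.056, 222.538] pointing down, gripper open.
Joint ranges: [-2.98, 2.98], [-0.91, 2.08], [0.09, 2.57], [-1.24, 4.39], [0.2, 2.65], [-2.68, 2.68]. Speed limits (rad/s): [2.57, 2.57, 3.01, 3.14, 3.14, 3.14].

## Interface

Orientations are given as a 3x3 rotation matrix whose columns are the frame's x, y, z axes.
In Python, from workcell import readout, read_camera, camera_params, sign_off, spot_in, regions_of, pinpoint gives the robot as it stands.
- The arm moves only by the tool drive_tool, never from a script. Its argument "deltas" is a list of rows, each a list of 2 entries, a list of its own where there are three numbers: the shift along the tool's x, y, z in units of 60 mm (1.0 is 60 mm), then the turn about the tool's z in units of 5 degrees (1.0 is 5 degrees). A call has exactly 8 rows; each row is the pose to reach, as a shift and turn from the pose commanded when the call began, along the tool's axes at that moment; what a row does not reach only later rows make up. A row lasts 1/8 s, in which the tool goes at most 62.5 mm and 10.7 degrees, less where a joint would pass 70% of its speed; a pose out of reach is approached as far as the arm can. A call with a gripper value outside its range is refused whole. "grip" is the gripper command: -1 is fully open, 1 is shut, values between are in proportion, set as the call begins (left out, the last holds). The fingers move at their own pace and stop on an object; the grip force is fixed at half the most. Time passes only in rows, so rows that repeat a pose let the fingers close, or fill a call up. It gives the time, the measured TCP pose, the force and the opening at its end, in the units of the state.
- readout.sense(): the state, without advancing time (a new reading comes with each control period).
- read_camera(name): name is "side" or "top"; returns the picture (384x512x3 uint8, blue, green, red); there is no depth.
- camera_params(name): a dict with "intrinsics" (3x3 intrinsics, pixels), "k1" (the pictures are not rectified: a ray, as slopes to the right and down, at radius r is drawn at 1 + k1 r^2 times it, then the intrinsics apply), "T" (4x4, takes a point from camera to world coordinates). Camera axes: x right, y down, z forward; pixel columns grow to the right and rows downward; lengths in mm; the calibration is good to about 2 mm. A picture is of the moment at which its call begins. camera_params takes no time and is no camera call.
- sign_off(): hands the job in, once; it reports no verdict.
Trained networks look in the newest picture that a camera, given by its name, has taken for a name from the list of things; names that differ only in an ending like _2 or _b are one class to them, and where a whole thing is asked for, a point or a joint stands for the part that bears it (a point fixed in the world has none). Each returns a list of dicts, best first, with "confidence" (0 to 1); they miss things now and then, are a little off and sometimes report something else, mostly with a low value. They report only what shows in the picture. A call takes as long as a camera call.
- spot_in(name, camera): "position" ([x, y, z] in mm, in world coordinates, good to about 4 mm: the middle of the surface that is visible of it).
- regions_of(name, camera): "mask" (384x512 bool, what is visible of it).
- pinpoint(name, camera): "position" ([x, y, z] in mm, in world coordinates, good to about 4 mm: a listed point, or the origin of a listed thing).
The state is a dict: "time_s": time; "joint_positions": joint angles; "dq": joint speeds; "joint_efforts": joint torques, N m; "tcp_pos": TCP position; "tool_rot": TCP orientation; "force": force on the tool from outside, world axes, zero at the start; "torque": the same for the moment, N m; "width": finger opening in mm.
Only numpy, scipy, OpenCV 4.12 (cv2) and the standard library are available. Lean on these libraries where they do the work, as an engineer would, in place of code of your own. Each camera call takes 0.05 s, during which the arm holds its last target. There are 200 camera calls.

## Working session

There is one attempt and no reset: what is moved stays moved. The work goes in short steps, Python scripts to look and compute and a tool call to move; the robot and the scene stay as the last step left them, time stands still between calls to the robot, and variables do not carry over. Pictures are saved under pics/ and viewed, about 8 in all and at most 12, crops included, and the job is handed in when it is done.

Besides the shell and the picture viewer there is one more tool, called after ">>>" as name(argument=value, ...), one argument or row to a line, values as JSON. drive_tool: Moves the arm, as the interface text tells. Its arguments: {"type":"object","properties":{"deltas":{"type":"array","items":{"type":"array"}},"grip":{"type":"number"}},"required":["deltas"]}

```bash
mkdir -p pics; python3 - <<'E'
from workcell import *
import cv2,numpy as np
s=readout.sense();print(s['time_s'],s['tcp_pos'],np.round(s['tool_rot'],3).tolist(),s['force'],s['width'])
for c in('top','side'):
    im=read_camera(c);cv2.imwrite(f'pics/{c}0.png',im)
    p=camera_params(c);print(c,np.round(p['T'],3).tolist(),p['intrinsics'].tolist() if hasattr(p['intrinsics'],'tolist') else p['intrinsics'],p['k1'])
    for n in('chassis_grip','chassis_hole','chassis_tail','chassis','jig','disc_mid','paint_a','glue','cup','screwdriver','jar'):
        print(n,[(np.round(d['position']).tolist(),round(d['confidence'],2)) for d in pinpoint(n,c)])
print(readout.sense()['time_s'])
a=cv2.imread('pics/top0.png');b=cv2.imread('pics/side0.png')
E
```

```text
0.0 [ 152.61976955 -605.4379984   221.4290344 ] [[0.97, 0.244, -0.0], [0.244, -0.97, 0.002], [0.0, -0.002, -1.0]] [0.68863325 0.39978489 0.21263856] 86.78012646427794
top [[-0.015, -0.991, 0.132, 470.297], [-1.0, 0.014, -0.01, 15.686], [0.008, -0.132, -0.991, 1186.597], [0.0, 0.0, 0.0, 1.0]] [[393.4833472353049, 0.0, 260.7398308951615], [0.0, 393.4833472353049, 193.79756046892604], [0.0, 0.0, 1.0]] -0.03831275485507659
chassis_grip [([513.0, 166.0, 36.0], 0.93)]
chassis_hole [([472.0, 184.0, -4.0], 0.74), ([514.0, 171.0, 0.0], 0.64)]
chassis_tail [([575.0, 148.0, -1.0], 0.72)]
chassis [([516.0, 172.0, -7.0], 0.85)]
jig []
disc_mid [([508.0, -217.0, 12.0], 0.63)]
paint_a [([510.0, -9.0, -1.0], 0.61), ([596.0, 11.0, -0.0], 0.44), ([728.0, -49.0, -3.0], 0.37)]
glue [([571.0, 423.0, 0.0], 0.77)]
cup [([596.0, -457.0, -0.0], 0.7)]
screwdriver []
jar [([759.0, -202.0, -0.0], 0.55)]
side [[-0.999, -0.005, 0.054, 538.157], [-0.05, 0.488, -0.871, 1153.968], [-0.022, -0.873, -0.488, 701.157], [0.0, 0.0, 0.0, 1.0]] [[472.43337957570395, 0.0, 252.32136768918645], [0.0, 472.43337957570395, 198.72760583511536], [0.0, 0.0, 1.0]] -0.1969993260338529
chassis_grip [([516.0, 173.0, 37.0], 0.6)]
chassis_hole [([470.0, 187.0, 1.0], 0.56)]
chassis_tail [([573.0, 147.0, 1.0], 0.62)]
chassis [([520.0, 170.0, -1.0], 0.56)]
jig []
disc_mid [([507.0, -213.0, 11.0], 0.83)]
paint_a [([727.0, -52.0, 4.0], 0.57), ([590.0, 7.0, 0.0], 0.5), ([510.0, -6.0, 3.0], 0.46)]
glue [([567.0, 424.0, -0.0], 0.58)]
cup [([598.0, -452.0, -3.0], 0.94), ([517.0, 168.0, 1.0], 0.27)]
screwdriver [([758.0, 123.0, 3.0], 0.72)]
jar [([509.0, -214.0, 11.0], 0.61), ([756.0, -198.0, 1.0], 0.59), ([518.0, 169.0, 3.0], 0.31)]
1.2
```

View pics/top0.png

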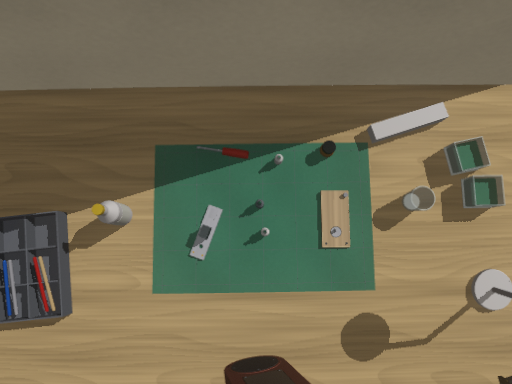

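View pics/side0.png

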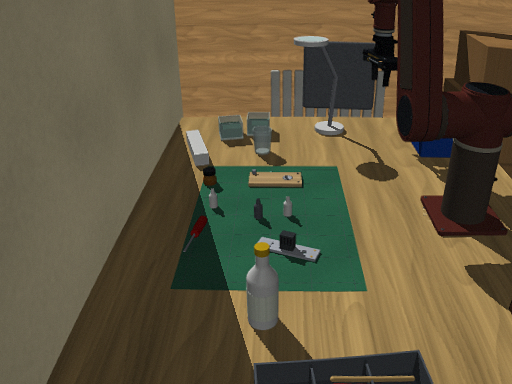

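The top view shows the chassis at about (205,232), with its hole end at the lower left. The jig is at (335,219), with the disc near (335,231) and the stop at (342,197), so jig x points roughly to world −x. The two bottles at (259,204) and (265,231) lie between them. I'll rectify close-ups next.

```bash
cat > h.py <<'E'
from workcell import *
import cv2,numpy as np
def proj(P,c):
    p=camera_params(c);T=np.array(p['T']);K=np.array(p['intrinsics'])
    q=(np.asarray(P,float)-T[:3,3])@T[:3,:3]
    s=q[...,:2]/q[...,2:];r2=(s**2).sum(-1,keepdims=True);s=s*(1+p['k1']*r2)
    return s*[K[0,0],K[1,1]]+K[:2,2]
def rect(im,c,x,y,z,mm=0.5):
    "metric map of plane z; image up=+x world, right=-y; x,y=(lo,hi)"
    X,Y=np.meshgrid(np.arange(x[1],x[0],-mm),np.arange(y[1],y[0],-mm),indexing='ij')
    m=proj(np.stack([X,Y,np.full_like(X,z)],-1),c).astype(np.float32)
    return cv2.remap(im,m[...,0],m[...,1],cv2.INTER_CUBIC)
E
python3 - <<'E'
from h import *
t=read_camera('top');s=read_camera('side')
o=[]
for im,c in((t,'top'),(s,'side')):
    j=rect(im,c,(450,650),(-280,-150),12);k=rect(im,c,(430,630),(100,240),8)
    o.append(np.hstack([j,k]))
o=np.hstack(o);o=cv2.resize(o,None,fx=.74,fy=.74*1,interpolation=cv2.INTER_AREA)
print(o.shape);cv2.imwrite('pics/r1.png',o)
for n in('chassis_grip','chassis_hole','chassis_tail','disc_mid','jig','paint_b'):
  for im,c in((t,'top'),(s,'side')):
    print(n,c,[(np.round(d['position'],1).tolist(),round(d['confidence'],2)) for d in pinpoint(n,c)][:2])
for c in('top','side'):
  for n in ('chassis','jig'):
    for d in regions_of(n,c)[:1]:
        m=d['mask'].astype(np.uint8);z=8 if n=='chassis' else 12
        r=rect(m*255,c,(420,660),(-290,-140) if n=='jig' else (80,260),z)
        (cx,cy),(w,h),a=cv2.minAreaRect(cv2.findNonZero((r>127).astype(np.uint8)))
        print(n,c,round(d['confidence'],2),'ctr',660-cy/2,(-140 if n=='jig' else 260)-cx/2,'size',w/2,h/2,'ang',a)
E
```

```text
(296, 799, 3)
chassis_grip top [([512.2, 166.9, 36.9], 0.91)]
chassis_grip side [([515.5, 172.2, 37.0], 0.64), ([591.4, 8.2, 0.5], 0.26)]
chassis_hole top [([469.1, 184.5, -6.7], 0.55)]
chassis_hole side [([471.6, 187.4, -0.7], 0.88)]
chassis_tail top [([578.9, 149.8, -0.7], 0.63)]
chassis_tail side [([574.3, 149.7, 1.5], 0.76), ([472.8, 189.3, -0.5], 0.34)]
disc_mid top [([506.6, -219.7, 11.2], 0.73), ([515.5, 168.2, 34.9], 0.22)]
disc_mid side [([509.4, -213.1, 12.5], 0.83), ([513.3, 172.6, 37.4], 0.31)]
jig top [([546.6, -215.9, -1.2], 0.87), ([471.0, 184.6, -5.2], 0.46)]
jig side [([548.7, -214.8, 2.1], 0.7), ([517.1, 170.0, 3.9], 0.23)]
paint_b top [([511.3, 168.5, 33.0], 0.56), ([511.4, -10.6, -0.1], 0.5)]
paint_b side [([592.2, 9.4, -0.8], 0.56), ([726.4, -50.6, 2.0], 0.52)]
chassis top 0.95 ctr 515.9929351806641 169.8290023803711 size 46.208614349365234 160.75540161132812 ang 20.96268081665039
jig top 0.57 ctr 550.8009033203125 -214.18854522705078 size 91.58773803710938 171.10606384277344 ang 0.8384149670600891
chassis side 0.94 ctr 505.2433776855469 164.57626342773438 size 99.37309265136719 163.6273651123047 ang 51.81435775756836
jig side 0.87 ctr 547.3299865722656 -210.11756134033203 size 109.94144439697266 175.3140106201172 ang 5.572197437286377
```

View pics/r1.png

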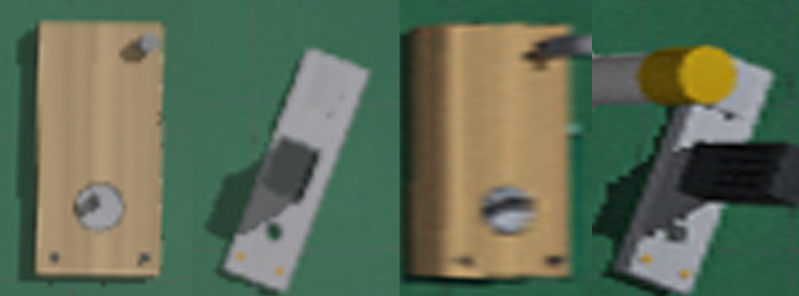

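Top rectified close-up (1.48 px/mm): the board runs along world x with the stop top at (148,43). The disc is at (100,206), with a dark pin plus its shadow toward the left. The chassis hole is at (273,231) and chassis yaw is about 159.5°. I'll start moving toward the block.

>>> drive_tool(
  deltas=[
    [[0.6,-0.7,0],0.4],
    [[1.2,-1.5,0],0.9],
    [[1.85,-2.3,0],1.4],
    [[2.5,-3.1,0],1.9],
    [[3.15,-3.9,0],2.4],
    [[3.8,-4.7,0],2.9],
    [[4.45,-5.5,0],3.4],
    [[5.1,-6.25,0],3.9],
  ],
  grip=-1,
)

```text
time_s: 3.1
tcp_pos: [358.4, -165.9, 223.0]
tool_rot: [[0.995, -0.095, 0.001], [-0.095, -0.995, -0.001], [0.001, 0.001, -1.0]]
force: [1.0, -0.0, 0.2]
width: 87.0
```

>>> drive_tool(
  deltas=[
    [[0.3,-0.85,0],0.5],
    [[0.65,-1.75,0.2],1.0],
    [[1.0,-2.7,0.5],1.5],
    [[1.3,-3.65,0.9],2.0],
    [[1.65,-4.6,1.3],2.5],
    [[1.9,-5.4,1.8],3.0],
    [[2.05,-5.82,2.2],3.0],
    [[2.05,-5.82,2.2],3.0],
  ],
)

```text
time_s: 4.1
tcp_pos: [511.2, 169.9, 88.0]
tool_rot: [[0.939, -0.345, -0.005], [-0.345, -0.939, -0.001], [-0.004, 0.002, -1.0]]
force: [-1.0, -0.1, -0.3]
width: 86.9
```

```bash
python3 - <<'E'
from h import *
t=read_camera('top');s=read_camera('side');S=readout.sense();print(S['time_s'],S['tcp_pos'],np.round(S['tool_rot'],3).tolist(),S['joint_positions'],S['force'])
# crops around grasp, with projected TCP / expected grip point
o=[]
for im,c in((t,'top'),(s,'side')):
    u=proj(np.array([[514,169.5,50],S['tcp_pos']]),c);x,y=u[0].astype(int);print(c,u.tolist())
    k=cv2.resize(im[y-40:y+40,x-50:x+50],None,fx=4,fy=4,interpolation=cv2.INTER_CUBIC);o.append(k)
cv2.imwrite('pics/g1.png',np.hstack(o))
E
```

```text
4.2 [512.6312742  168.34580641  90.52159363] [[0.938, -0.347, -0.001], [-0.347, -0.938, -0.0], [-0.001, 0.001, -1.0]] [ 1.71335296e-01  1.54266701e-01  1.86486060e+00 -3.94440445e-04
  1.12326803e+00  2.09686988e+00] [-0.14915372  0.4845639  -0.28464911]
top [[203.98619154019704, 231.55123279425885], [202.42672219866296, 231.50452382457127]]
side [[287.2704044846574, 234.10311596584745], [288.0885547790206, 220.03435359273223]]
```

View pics/g1.png

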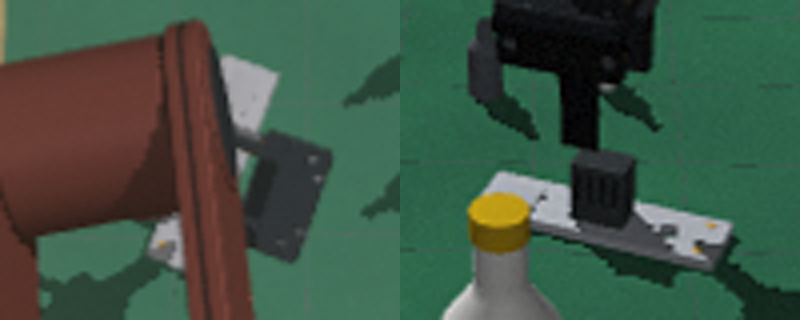

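The side crop shows the block at about (603,190), with the near finger where the calibration predicts it. The estimates agree, so I'll go down and grasp.

>>> drive_tool(
  deltas=[
    [[0,-0.02,0.2],0],
    [[0,-0.02,0.5],0],
    [[0,-0.02,0.8],0],
    [[0,-0.02,1.05],0],
    [[0,-0.02,1.2],0],
    [[0,-0.02,1.25],0],
    [[0,-0.02,1.25],0],
    [[0,-0.02,1.25],0],
  ],
)

```text
time_s: 5.2
tcp_pos: [513.9, 169.8, 16.2]
tool_rot: [[0.938, -0.348, 0.001], [-0.348, -0.938, 0.0], [0.001, -0.001, -1.0]]
force: [-0.1, 0.3, 0.7]
width: 87.0
```

>>> drive_tool(
  deltas=[
    [[0,0,0],0],
    [[0,0,0],0],
    [[0,0,0],0],
    [[0,0,0],0],
    [[0,0,0],0],
    [[0,0,0],0],
    [[0,0,0],0],
    [[0,0,0],0],
  ],
  grip=1,
)

```text
time_s: 6.2
tcp_pos: [513.3, 169.7, 15.5]
tool_rot: [[0.938, -0.348, 0.0], [-0.348, -0.938, 0.0], [0.0, -0.0, -1.0]]
force: [-0.1, 0.7, -0.1]
width: 23.7
```

>>> drive_tool(
  deltas=[
    [[0,0,-0.3],0],
    [[0,0,-0.8],0],
    [[0,0,-1.3],0],
    [[0.1,0.2,-1.6],-0.3],
    [[0.4,0.8,-1.7],-1.0],
    [[0.8,1.6,-1.7],-1.8],
    [[1.2,2.45,-1.7],-2.6],
    [[1.6,3.3,-1.7],-3.4],
  ],
)

```text
time_s: 7.2
tcp_pos: [534.3, -51.0, 118.6]
tool_rot: [[0.998, -0.056, 0.001], [-0.056, -0.998, -0.0], [0.001, 0.0, -1.0]]
force: [0.7, 0.2, -2.2]
width: 23.5
```

>>> drive_tool(
  deltas=[
    [[0.12,0.75,0],-0.6],
    [[0.25,1.4,0],-1.2],
    [[0.35,2.0,0],-1.8],
    [[0.42,2.4,0.1],-2.2],
    [[0.45,2.6,0.4],-2.27],
    [[0.45,2.64,0.7],-2.27],
    [[0.45,2.64,0.8],-2.27],
    [[0.45,2.64,0.8],-2.27],
  ],
)

```text
time_s: 8.2
tcp_pos: [551.3, -207.7, 68.4]
tool_rot: [[0.99, 0.14, -0.002], [0.14, -0.99, 0.001], [-0.002, -0.002, -1.0]]
force: [0.4, -0.3, -3.5]
width: 23.3
```

```bash
python3 - <<'E'
from h import *
t=read_camera('top');s=read_camera('side');S=readout.sense();print(S['time_s'],S['tcp_pos'],np.round(S['tool_rot'],3).tolist(),S['force'],S['torque'])
for c in('top','side'):
  for n in('chassis_hole','chassis_tail','chassis_grip','disc_mid'):
    print(n,c,[(np.round(d['position'],1).tolist(),round(d['confidence'],2)) for d in pinpoint(n,c)][:2])
np.save('t2.npy',t);np.save('s2.npy',s)
t0=cv2.imread('pics/top0.png');s0=cv2.imread('pics/side0.png')
def crop(im,c,P,w,h,f):
    x,y=np.round(proj(np.array(P,float),c)).astype(int)
    print(c,'x0y0',x-w,y-h); return cv2.resize(im[y-h:y+h,x-w:x+w],None,fx=f,fy=f,interpolation=cv2.INTER_CUBIC)
a=np.hstack([crop(t0,'top',(508,-216,12),13,9,15),crop(s0,'side',(508,-216,12),13,9,15)])
b=np.hstack([crop(t,'top',(530,-212,50),39,27,5),crop(s,'side',(530,-212,50),39,27,5)])
o=np.vstack([a,b]);print(o.shape);cv2.imwrite('pics/j2.png',o)
E
```

```text
8.3 [ 552.45325989 -208.4840178    69.88871596] [[0.99, 0.14, 0.0], [0.14, -0.99, -0.0], [0.0, 0.0, -1.0]] [ 0.21096343  0.0106436  -2.86871846] [-0.00536376  0.01716123  0.00290967]
chassis_hole top [([508.3, -216.2, 46.9], 0.7)]
chassis_tail top [([615.5, -193.7, 53.9], 0.54)]
chassis_grip top []
disc_mid top [([508.9, -214.0, 11.7], 0.6)]
chassis_hole side [([508.8, -214.8, 54.6], 0.98), ([724.9, -50.6, 2.5], 0.42)]
chassis_tail side [([616.8, -198.4, 51.3], 0.89), ([759.3, -199.0, 3.7], 0.34)]
chassis_grip side [([553.0, -208.2, 93.0], 0.67)]
disc_mid side [([508.4, -215.1, 11.7], 0.56)]
top x0y0 322 223
side x0y0 274 169
top x0y0 297 197
side x0y0 241 141
(540, 780, 3)
```

View pics/j2.png

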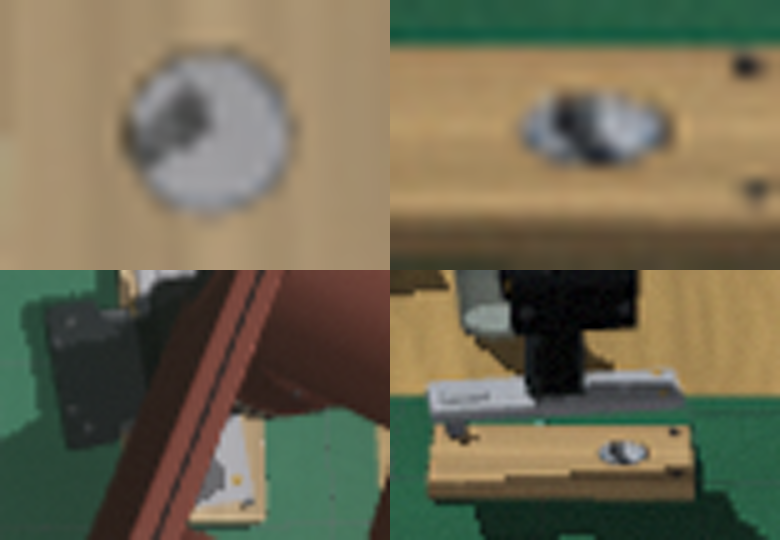

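The top crop shows the disc centred near (210,130), with a dark pin and shadow patch up-left at about (185,110). The side crop shows the dark pin left of the disc's centre. The carried chassis agrees with the expected hole position to about 1 mm. To get the pin's direction, I'll fit a small shape-and-shadow model to both pictures.

```bash
cat > fit.py <<'E'
from h import *
from scipy.optimize import minimize
IM={'top':cv2.imread('pics/top0.png'),'side':cv2.imread('pics/side0.png')}
F=8;C=np.stack([np.cos(np.linspace(0,2*np.pi,60)),np.sin(np.linspace(0,2*np.pi,60))],1)
def circ(c,r,z): return np.c_[np.asarray(c)+r*C,np.full(60,z)]
def model(c,p,box):
    # p: disc centre x,y, pin offset angle, shadow slope x,y
    x0,y0,w,h=box;d=p[:2];q=d+5*np.array([np.cos(p[2]),np.sin(p[2])])
    def msk(*P):
        u=proj(np.vstack(P),c);u=(u-[x0,y0]+.5)*F
        m=np.zeros((h*F,w*F),np.float32);cv2.fillConvexPoly(m,cv2.convexHull(np.round(u*16).astype(np.int32)),1.,shift=4);return m
    disc=msk(circ(d,15,12.5));top=msk(circ(q,4.6,23));pin=msk(circ(q,5,12.5),circ(q,5,22.2),circ(q,4.2,23))
    sh=msk(circ(q,5,12.5),circ(q+11*p[3:5],5,12.5))
    side=pin*(1-top);sh=sh*(1-pin);shd=sh*disc;shb=sh*(1-disc);disc=disc*(1-pin)*(1-sh);bd=1-np.clip(disc+pin+sh,0,1)
    A=[bd,disc,top,side,shd,shb]
    return np.stack([cv2.GaussianBlur(cv2.resize(a,(w,h),interpolation=cv2.INTER_AREA),(0,0),.45).ravel() for a in A],1)
def res(c,p,ret=False):
    x,y=np.round(proj(np.array([508,-216,12.]),c)).astype(int);box=(x-8,y-7,17,15)
    I=IM[c][y-7:y+8,x-8:x+9].reshape(-1,3).astype(float)
    A=model(c,p,box);R=np.r_[A,1e-2*np.eye(6)];b,*_=np.linalg.lstsq(R,np.r_[I,np.full((6,3),1.)],rcond=None)
    r=((A@b-I)**2).mean()
    return (r,np.round(b.mean(1))) if ret else r
if __name__=='__main__':
    for c in IM:
        L=[]
        for th in np.arange(0,360,15):
            f=lambda v:res(c,[v[0],v[1],np.radians(th),v[2],v[3]])
            m=minimize(f,[508,-216,-.6,.9],method='Nelder-Mead',options=dict(initial_simplex=np.array([[508,-216,-.6,.9]]*5)+np.vstack([np.zeros(4),np.diag([2,2,.3,.3])]),maxiter=150))
            L.append((round(m.fun,1),th,np.round(m.x,2).tolist(),res(c,[m.x[0],m.x[1],np.radians(th),m.x[2],m.x[3]],True)[1].tolist()))
        print(c);[print(*l) for l in sorted(L,key=lambda l:l[0])[:9]]
E
time python3 fit.py
```

```text
Traceback (most recent call last):
  File "fit.py", line 28, in <module>
    m=minimize(f,[508,-216,-.6,.9],method='Nelder-Mead',options=dict(initial_simplex=np.array([[508,-216,-.6,.9]]*5)+np.vstack([np.zeros(4),np.diag([2,2,.3,.3])]),maxiter=150))
  File "fit.py", line 27, in <lambda>
    f=lambda v:res(c,[v[0],v[1],np.radians(th),v[2],v[3]])
               ~~~^^^^^^^^^^^^^^^^^^^^^^^^^^^^^^^^^^^^^^^^
  File "fit.py", line 20, in res
    A=model(c,p,box);R=np.r_[A,1e-2*np.eye(6)];b,*_=np.linalg.lstsq(R,np.r_[I,np.full((6,3),1.)],rcond=None)
  File "fit.py", line 13, in model
    sh=msk(circ(q,5,12.5),circ(q+11*p[3:5],5,12.5))
                               ~^~~~~~~~~~
ValueError: operands could not be broadcast together with shapes (2,) (22,) 

real	0m1.397s
user	0m1.662s
sys	0m0.260s
```

```bash
sed -i 's/x0,y0,w,h=box;/p=np.asarray(p,float);x0,y0,w,h=box;/' fit.py; time python3 fit.py
```

```text
Traceback (most recent call last):
  File "fit.py", line 28, in <module>
    m=minimize(f,[508,-216,-.6,.9],method='Nelder-Mead',options=dict(initial_simplex=np.array([[508,-216,-.6,.9]]*5)+np.vstack([np.zeros(4),np.diag([2,2,.3,.3])]),maxiter=150))
  File "fit.py", line 27, in <lambda>
    f=lambda v:res(c,[v[0],v[1],np.radians(th),v[2],v[3]])
               ~~~^^^^^^^^^^^^^^^^^^^^^^^^^^^^^^^^^^^^^^^^
  File "fit.py", line 20, in res
    A=model(c,p,box);R=np.r_[A,1e-2*np.eye(6)];b,*_=np.linalg.lstsq(R,np.r_[I,np.full((6,3),1.)],rcond=None)
  File "fit.py", line 12, in model
    disc=msk(circ(d,15,12.5));top=msk(circ(q,4.6,23));pin=msk(circ(q,5,12.5),circ(q,5,22.2),circ(q,4.2,23))
                                                          ~~~^^^^^^^^^^^^^^^^^^^^^^^^^^^^^^^^^^^^^^^^^^^^^^
  File "fit.py", line 10, in msk
    u=proj(np.vstack(P),c);u=(u-[x0,y0]+.5)*F
  File "h.py", line 4, in proj
    p=camera_params(c);T=np.array(p['T']);K=np.array(p['intrinsics'])
ValueError: time passes only in moves, steps and waits

real	0m6.880s
user	0m5.023s
sys	0m0.257s
```

```bash
sed -i 's/^def proj/import functools\ncp=functools.lru_cache(None)(camera_params)\ndef proj/; s/p=camera_params(c)/p=cp(c)/' h.py; time python3 fit.py
```

```text
top
89.6 345 [510.1, -216.41, -0.58, 1.27] [136.0, 153.0, 162.0, 51.0, 96.0, 62.0]
92.3 0 [510.17, -216.97, -0.6, 1.22] [136.0, 153.0, 154.0, 50.0, 98.0, 69.0]
93.1 60 [510.22, -215.73, -0.45, 0.76] [136.0, 153.0, 80.0, 114.0, 94.0, 78.0]
95.0 15 [510.15, -216.6, -0.61, 0.99] [136.0, 153.0, 140.0, 38.0, 100.0, 40.0]
96.4 330 [510.51, -216.31, -0.54, 1.39] [136.0, 152.0, 162.0, 85.0, 93.0, 65.0]
96.7 75 [510.88, -215.86, -0.35, 0.66] [136.0, 152.0, 80.0, 112.0, 94.0, 61.0]
97.1 45 [509.63, -215.05, -0.44, 0.71] [136.0, 153.0, 82.0, 118.0, 93.0, 47.0]
99.1 30 [510.3, -217.07, -0.56, 0.91] [136.0, 153.0, 129.0, 42.0, 104.0, 33.0]
105.5 315 [510.89, -216.21, -0.5, 1.47] [136.0, 151.0, 161.0, 107.0, 94.0, 66.0]
side
809.0 45 [509.57, -225.45, -0.42, 0.94] [115.0, 158.0, 152.0, 57.0, 81.0, -10.0]
809.5 30 [509.25, -222.21, -1.53, 2.9] [115.0, 156.0, 135.0, 64.0, 40.0, 137.0]
809.8 60 [510.31, -222.5, -1.92, 2.98] [115.0, 157.0, 112.0, 65.0, 31.0, 136.0]
819.2 75 [511.14, -221.91, -1.58, 2.71] [115.0, 154.0, 105.0, 67.0, 27.0, 137.0]
819.4 330 [509.14, -224.2, -0.45, 1.41] [115.0, 156.0, 172.0, 74.0, 68.0, -6.0]
821.1 345 [509.04, -224.25, -0.45, 1.31] [115.0, 155.0, 160.0, 72.0, 70.0, -5.0]
822.5 165 [506.33, -220.52, -1.26, 2.71] [115.0, 77.0, 132.0, 169.0, 106.0, 141.0]
824.1 15 [508.68, -223.41, -0.64, 1.57] [116.0, 156.0, 152.0, 63.0, 52.0, 105.0]
824.5 0 [508.49, -222.14, -0.72, 1.72] [116.0, 154.0, 153.0, 64.0, 52.0, 117.0]
real	0m11.861s
user	0m12.333s
sys	0m0.192s
```

```bash
cat > fit2.py <<'E'
import fit;from fit import *
def stop(v): # x,y,sx,sy
    c='top';x,y=np.round(proj(np.array([618,-244,12.]),c)).astype(int)
    xx,yy,w,h=x-8,y-2,11,10
    I=IM[c][yy:yy+h,xx:xx+w].reshape(-1,3).astype(float);q=v[:2]
    def msk(*P):
        u=(proj(np.vstack(P),c)-[xx,yy]+.5)*F;m=np.zeros((h*F,w*F),np.float32)
        cv2.fillConvexPoly(m,cv2.convexHull(np.round(u*16).astype(np.int32)),1.,shift=4);return m
    top=msk(circ(q,7,24));pin=msk(circ(q,7,12),circ(q,7,24));sh=msk(circ(q,7,12),circ(q+12*np.array(v[2:]),7,12))*(1-pin)
    # board right edge -> green class
    A=[1-np.clip(pin+sh,0,1),top,pin*(1-top),sh]
    A=np.stack([cv2.GaussianBlur(cv2.resize(a,(w,h),interpolation=cv2.INTER_AREA),(0,0),.45).ravel() for a in A],1)
    ok=(IM[c][yy:yy+h,xx:xx+w,2].ravel()>IM[c][yy:yy+h,xx:xx+w,1].ravel()-3)
    b,*_=np.linalg.lstsq(A[ok],I[ok],rcond=None);stop.b=np.round(b.mean(1));return ((A@b-I)[ok]**2).mean()
best=min((minimize(stop,[x,y,-.6,.8],method='Nelder-Mead') for x in(615,619) for y in(-242,-246)),key=lambda m:m.fun)
stop(best.x);print('stop',best.fun,np.round(best.x,2),stop.b)
sl=best.x[2:]
def res(c,p,b2=None):
    x,y=np.round(proj(np.array([508,-216,12.]),c)).astype(int);hh=6 if c=='top' else 3
    I=IM[c][y-hh:y+hh+1,x-7:x+8].reshape(-1,3).astype(float)
    A=model(c,p,(x-7,y-hh,15,2*hh+1));b,*_=np.linalg.lstsq(np.r_[A,.03*np.eye(6)],np.r_[I,np.full((6,3),2.)],rcond=None)
    return ((A@b-I)**2).mean(),np.round(b.mean(1)).tolist()
for s in (sl,[-.6,.85]):
  print('slope',s);T={}
  for c in IM:
    for th in range(0,360,15):
        f=lambda v:res(c,[v[0],v[1],np.radians(th),*s])[0]
        m=min((minimize(f,x0,method='Nelder-Mead',options=dict(maxiter=80)) for x0 in([508,-216],[510,-219])),key=lambda m:m.fun)
        T[c,th]=(m.fun,m.x,res(c,[*m.x,np.radians(th),*s])[1])
  for th in sorted(range(0,360,15),key=lambda t:T['top',t][0]+T['side',t][0])[:7]:
    print(th,*[(round(T[c,th][0]),np.round(T[c,th][1],1).tolist(),T[c,th][2]) for c in IM])
E
python3 fit2.py
```

```text
stop 36.55492631796852 [ 6.2036e+02 -2.4898e+02 -5.1000e-01  8.7000e-01] [143. 133.  73.  81.]
slope [-0.50630092  0.86809527]
45 (115, [509.5, -214.9], [133.0, 153.0, 80.0, 121.0, 87.0, 121.0]) (179, [509.6, -223.1], [131.0, 152.0, 122.0, 60.0, 87.0, -48.0])
30 (119, [509.9, -217.1], [133.0, 153.0, 126.0, 44.0, 103.0, 7.0]) (182, [508.8, -222.3], [132.0, 149.0, 125.0, 61.0, 81.0, -99.0])
60 (112, [510.2, -215.3], [134.0, 153.0, 77.0, 125.0, 86.0, 118.0]) (189, [510.3, -222.0], [132.0, 150.0, 104.0, 65.0, 46.0, 73.0])
15 (117, [510.2, -216.9], [133.0, 153.0, 142.0, 47.0, 99.0, -143.0]) (194, [508.3, -221.4], [132.0, 148.0, 127.0, 61.0, 74.0, -275.0])
75 (123, [510.9, -215.5], [134.0, 152.0, 78.0, 117.0, 88.0, 117.0]) (209, [511.2, -221.9], [132.0, 149.0, 100.0, 67.0, 39.0, 86.0])
0 (152, [510.0, -215.8], [132.0, 153.0, 143.0, 49.0, 93.0, 67.0]) (210, [508.1, -219.2], [133.0, 145.0, 115.0, 65.0, 51.0, 67.0])
90 (149, [511.7, -214.8], [135.0, 150.0, 77.0, 124.0, 84.0, 127.0]) (235, [512.8, -222.5], [132.0, 148.0, 101.0, 66.0, 46.0, 65.0])
slope [-0.6, 0.85]
45 (117, [509.9, -214.9], [1
[... 192 characters left out ...]
], [132.0, 150.0, 95.0, 65.0, 45.0, 102.0])
30 (119, [510.3, -217.0], [133.0, 154.0, 128.0, 42.0, 104.0, 5.0]) (193, [508.8, -220.7], [132.0, 149.0, 106.0, 64.0, 53.0, 72.0])
15 (118, [510.1, -216.6], [133.0, 154.0, 140.0, 36.0, 101.0, -167.0]) (205, [508.7, -219.8], [133.0, 148.0, 109.0, 65.0, 52.0, 47.0])
75 (128, [511.2, -215.5], [134.0, 152.0, 78.0, 117.0, 90.0, 117.0]) (213, [511.5, -221.3], [132.0, 148.0, 96.0, 65.0, 39.0, 98.0])
0 (155, [510.0, -215.6], [132.0, 153.0, 142.0, 48.0, 95.0, 67.0]) (220, [508.5, -218.8], [133.0, 145.0, 113.0, 65.0, 51.0, 67.0])
90 (154, [512.0, -215.2], [135.0, 150.0, 78.0, 117.0, 90.0, 120.0]) (237, [512.8, -221.4], [133.0, 147.0, 94.0, 65.0, 35.0, 94.0])
```

The model fit gives these results:
- **Disc centre:** about (509.5, −216.5).
- **Stop:** (620.4, −249.0). Its offset from the disc matches the drawing to under 1 mm.
- **Pin direction:** about +35° ±20° in world, so the pin is near (513.5, −213.6).

I'll move the hole over that point and lower to just above the pin top.

>>> drive_tool(
  deltas=[
    [[0.05,0,0.05],0.1],
    [[0.092,0,0.15],0.2],
    [[0.092,0,0.27],0.3],
    [[0.092,0,0.38],0.3],
    [[0.092,0,0.46],0.3],
    [[0.092,0,0.5],0.3],
    [[0.092,0,0.5],0.3],
    [[0.092,0,0.5],0.3],
  ],
)

```text
time_s: 9.7
tcp_pos: [557.8, -208.5, 39.9]
tool_rot: [[0.994, 0.113, 0.001], [0.113, -0.994, -0.0], [0.001, 0.0, -1.0]]
force: [0.4, -0.0, -3.1]
width: 23.8
```

>>> drive_tool(
  deltas=[
    [[0,0,0.005],0],
    [[0,0,0.01],0],
    [[0,0,0.015],0],
    [[0,0,0.02],0],
    [[0,0,0.025],0],
    [[0,0,0.03],0],
    [[0,0,0.03],0],
    [[0,0,0.03],0],
  ],
)

```text
time_s: 10.7
tcp_pos: [557.7, -208.4, 38.0]
tool_rot: [[0.994, 0.113, 0.0], [0.113, -0.994, -0.0], [0.0, 0.0, -1.0]]
force: [0.6, -0.8, 0.4]
width: 23.3
```

```bash
cat > tq.py <<'E'
from h import *
S=[]
s=readout.sense();T=s['torque'];f=s['force']-np.array([0.3,0,-3.0]);print(s['time_s'],s['tcp_pos'],'F',np.round(f,2),'T',np.round(T,3))
x=s['tool_rot'][:,0];y=np.array([-x[1],x[0],0])
# r x F with F mainly z: T=(ry Fz, -rx Fz) ; hole frame: along -x(tool)
r=np.array([-(T[1]),T[0],0])*1000/f[2]
print('contact rel TCP world',np.round(r,1),' in chassis frame: ahead',round(float(-r@x),1),'left',round(float(r@np.array([x[1],-x[0],0])),1), 'hole=(45,0)')
E
python3 tq.py
```

```text
10.7 [ 557.74052342 -208.44302514   38.0007129 ] F [ 0.26 -0.81  3.44] T [ 0.054  0.251 -0.009]
contact rel TCP world [-73.   15.8   0. ]  in chassis frame: ahead 70.7 left -23.9 hole=(45,0)
```

Contact came at the pin-top height, with about 3.5 N and no drop. I'll feel around in a small ring with light preload.

>>> drive_tool(
  deltas=[
    [[0.033,0,0.01],0],
    [[0.023,0.023,0.017],0],
    [[0,0.033,0.017],0],
    [[-0.023,0.023,0.017],0],
    [[-0.033,0,0.017],0],
    [[-0.023,-0.023,0.017],0],
    [[0,-0.033,0.017],0],
    [[0.023,-0.023,0.017],0],
  ],
)

```text
time_s: 11.7
tcp_pos: [557.8, -208.2, 36.7]
tool_rot: [[0.994, 0.114, -0.002], [0.114, -0.994, -0.002], [-0.002, 0.002, -1.0]]
force: [-3.8, -4.8, -2.4]
width: 23.9
```

```bash
python3 tq.py
```

```text
11.7 [ 557.79441854 -208.21537162   36.67347311] F [-4.15 -4.83  0.59] T [-1.107  0.73   0.173]
contact rel TCP world [-1239.1 -1879.7     0. ]  in chassis frame: ahead 1444.9 left 1726.5 hole=(45,0)
```

The lateral force of about 6.4 N with vertical contact near zero, and z following the command, means the hole has caught the pin. I'll relieve the side force and ease down slightly.

>>> drive_tool(
  deltas=[
    [[-0.01,0.01,0],0],
    [[-0.02,0.02,0],0],
    [[-0.028,0.027,0],0],
    [[-0.028,0.027,0.005],0],
    [[-0.028,0.027,0.01],0],
    [[-0.028,0.027,0.015],0],
    [[-0.028,0.027,0.02],0],
    [[-0.028,0.027,0.02],0],
  ],
)

```text
time_s: 12.7
tcp_pos: [557.5, -208.7, 35.6]
tool_rot: [[0.994, 0.113, 0.0], [0.113, -0.994, -0.0], [0.0, 0.0, -1.0]]
force: [2.1, -3.4, -1.4]
width: 23.9
```

>>> drive_tool(
  deltas=[
    [[0,0.006,0],0],
    [[0,0.012,0],0],
    [[0,0.017,0],0],
    [[0,0.017,0.005],0],
    [[0,0.017,0.01],0],
    [[0,0.017,0.02],0],
    [[0,0.017,0.025],0],
    [[0,0.017,0.025],0],
  ],
)

```text
time_s: 13.7
tcp_pos: [557.1, -209.4, 33.8]
tool_rot: [[0.994, 0.113, -0.001], [0.113, -0.994, 0.0], [-0.001, -0.0, -1.0]]
force: [0.2, -0.3, -2.8]
width: 23.6
```

Forces are back to the free baseline and z is following, so the hole is centred on the pin. Easing down.

>>> drive_tool(
  deltas=[
    [[0,0,0.01],0],
    [[0,0,0.025],0],
    [[0,0,0.04],0],
    [[0,0,0.055],0],
    [[0,0,0.07],0],
    [[0,0,0.085],0],
    [[0,0,0.095],0],
    [[0,0,0.095],0],
  ],
)

```text
time_s: 14.7
tcp_pos: [557.5, -209.6, 28.4]
tool_rot: [[0.994, 0.113, 0.0], [0.113, -0.994, -0.0], [0.0, 0.0, -1.0]]
force: [0.2, -0.1, -3.6]
width: 23.5
```

>>> drive_tool(
  deltas=[
    [[0,0,0.003],0],
    [[0,0,0.006],0],
    [[0,0,0.009],0],
    [[0,0,0.012],0],
    [[0,0,0.015],0],
    [[0,0,0.018],0],
    [[0,0,0.02],0],
    [[0,0,0.02],0],
  ],
)

```text
time_s: 15.7
tcp_pos: [557.4, -209.8, 27.5]
tool_rot: [[0.994, 0.113, 0.0], [0.113, -0.994, -0.0], [0.0, 0.0, -1.0]]
force: [-3.7, 1.1, 4.3]
width: 23.7
```

The plate is flat: TCP z is 27.5, which puts the underside at 12.0, and the board carries about 7 N. I'll ease the down-press and swing clockwise about the pin.

>>> drive_tool(
  deltas=[
    [[0,0,-0.007],0],
    [[0,0.013,-0.007],0.2],
    [[0,0.026,-0.007],0.4],
    [[-0.001,0.042,-0.007],0.65],
    [[-0.002,0.059,-0.007],0.9],
    [[-0.004,0.075,-0.007],1.15],
    [[-0.005,0.085,-0.007],1.3],
    [[-0.005,0.085,-0.007],1.3],
  ],
)

```text
time_s: 16.7
tcp_pos: [557.8, -214.9, 27.6]
tool_rot: [[1.0, -0.001, 0.0], [-0.001, -1.0, -0.0], [0.0, 0.0, -1.0]]
force: [0.0, 1.6, 0.6]
width: 23.7
```

```bash
python3 tq.py; python3 - <<'E'
from h import *
t=read_camera('top');s=read_camera('side')
o=np.hstack([cv2.resize(im[y-25:y+25,x-30:x+30],None,fx=6.5,fy=6.5,interpolation=cv2.INTER_CUBIC) for im,(x,y) in ((t,(338,205)),(s,(277,178)))])
cv2.imwrite('pics/k1.png',o);print(o.shape)
E
```

```text
16.7 [ 557.76120457 -214.94071864   27.58401867] F [-0.27  1.57  3.58] T [ 0.387 -0.359  0.093]
contact rel TCP world [100.4 108.1   0. ]  in chassis frame: ahead -100.3 left -108.1 hole=(45,0)
(325, 780, 3)
```

View pics/k1.png

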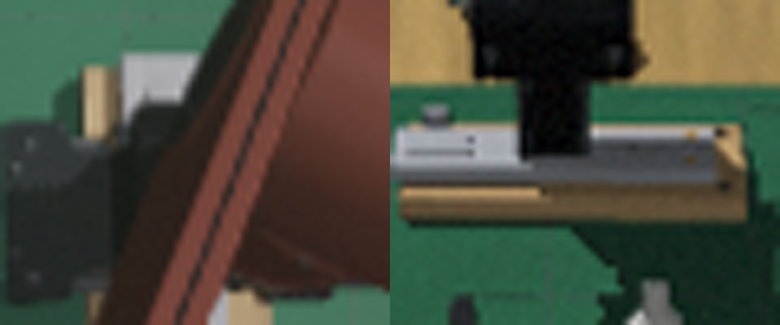

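The side crop shows the dowel at about (437,112) right behind the plate's far edge at about y=127, so contact is close. I'll creep on.

>>> drive_tool(
  deltas=[
    [[0,0.002,-0.003],0.03],
    [[0,0.004,-0.003],0.06],
    [[0,0.0065,-0.003],0.1],
    [[0,0.009,-0.003],0.14],
    [[0,0.011,-0.003],0.17],
    [[0,0.013,-0.003],0.2],
    [[0,0.013,-0.003],0.2],
    [[0,0.013,-0.003],0.2],
  ],
)

```text
time_s: 17.8
tcp_pos: [557.6, -215.5, 27.7]
tool_rot: [[1.0, -0.018, -0.0], [-0.018, -1.0, 0.0], [-0.0, -0.0, -1.0]]
force: [-0.3, 2.2, 0.0]
width: 23.8
```

```bash
python3 tq.py
```

```text
17.8 [ 557.55600806 -215.45417645   27.6565151 ] F [-0.59  2.15  3.05] T [ 0.397 -0.191  0.161]
contact rel TCP world [ 62.7 130.3   0. ]  in chassis frame: ahead -60.4 left -131.4 hole=(45,0)
```

>>> drive_tool(
  deltas=[
    [[0,0.002,0],0.03],
    [[0,0.004,0],0.06],
    [[0,0.0065,0],0.1],
    [[0,0.009,0],0.14],
    [[0,0.011,0],0.17],
    [[0,0.013,0],0.2],
    [[0,0.013,0],0.2],
    [[0,0.013,0],0.2],
  ],
)

```text
time_s: 18.8
tcp_pos: [557.7, -216.3, 27.7]
tool_rot: [[0.999, -0.035, 0.0], [-0.035, -0.999, -0.0], [0.0, 0.0, -1.0]]
force: [0.4, 1.6, -0.9]
width: 23.5
```

```bash
python3 tq.py
```

```text
18.8 [ 557.67475937 -216.33403017   27.71530112] F [0.15 1.59 2.1 ] T [ 0.377 -0.283  0.122]
contact rel TCP world [134.8 179.5   0. ]  in chassis frame: ahead -128.4 left -184.1 hole=(45,0)
```

Forces did not rise, so that was only friction. Continuing to creep.

>>> drive_tool(
  deltas=[
    [[0,0.002,0],0.03],
    [[0,0.004,0],0.06],
    [[0,0.0065,0],0.1],
    [[0,0.009,0],0.14],
    [[0,0.011,0],0.17],
    [[0,0.013,0],0.2],
    [[0,0.013,0],0.2],
    [[0,0.013,0],0.2],
  ],
)

```text
time_s: 19.8
tcp_pos: [557.7, -216.6, 27.7]
tool_rot: [[0.999, -0.052, -0.0], [-0.052, -0.999, 0.001], [-0.0, -0.001, -1.0]]
force: [0.9, 5.9, 0.8]
width: 23.8
```

```bash
python3 tq.py
```

```text
19.8 [ 557.6613254 -216.6212249   27.6880125] F [0.6  5.87 3.76] T [ 0.941 -0.406  0.317]
contact rel TCP world [108.2 250.5   0. ]  in chassis frame: ahead -95.0 left -255.8 hole=(45,0)
```

Fy jumped to 5.9 N with the yaw moment on a lever of about 54 mm, which matches the tail resting on the stop. Releasing.

>>> drive_tool(
  deltas=[
    [[0,0,0],0],
    [[0,0,0],0],
    [[0,0,0],0],
    [[0,0,0],0],
    [[0,0,0],0],
    [[0,0,0],0],
    [[0,0,0],0],
    [[0,0,0],0],
  ],
  grip=-1,
)

```text
time_s: 20.8
tcp_pos: [557.6, -217.0, 27.7]
tool_rot: [[0.999, -0.052, -0.0], [-0.052, -0.999, 0.0], [-0.0, -0.0, -1.0]]
force: [-0.2, -0.2, 0.5]
width: 85.7
```

>>> drive_tool(
  deltas=[
    [[0,0,-0.1],0],
    [[0,0,-0.3],0],
    [[0,0,-0.6],0],
    [[0,0,-1.0],0],
    [[0,0,-1.6],0],
    [[0,0,-2.2],0],
    [[0,0,-2.8],0],
    [[0,0,-3.2],0],
  ],
)

```text
time_s: 21.8
tcp_pos: [558.5, -217.5, 223.9]
tool_rot: [[0.999, -0.052, 0.004], [-0.052, -0.999, -0.002], [0.004, 0.002, -1.0]]
force: [0.3, -0.0, 0.1]
width: 86.8
```

>>> drive_tool(
  deltas=[
    [[-0.6,0.4,0],0],
    [[-1.2,1.0,0],0],
    [[-1.8,1.7,0],0],
    [[-2.2,2.5,0],0],
    [[-2.6,3.3,0],0],
    [[-3.0,4.0,0],0],
    [[-3.2,4.5,0],0],
    [[-3.2,4.5,0],0],
  ],
)

```text
time_s: 22.8
tcp_pos: [350.4, -478.7, 221.2]
tool_rot: [[0.998, -0.056, 0.001], [-0.056, -0.998, -0.002], [0.001, 0.002, -1.0]]
force: [-0.6, 0.2, -0.4]
width: 87.3
```

```bash
python3 - <<'E'
from h import *
t=read_camera('top');s=read_camera('side');S=readout.sense();print(S['time_s'],S['tcp_pos'],S['force'],S['width'])
cv2.imwrite('pics/topF.png',t)
o=np.hstack([cv2.resize(im[y-25:y+25,x-30:x+30],None,fx=6.5,fy=6.5,interpolation=cv2.INTER_CUBIC) for im,(x,y) in ((t,(336,218)),(s,(277,178)))])
a=rect(t,'top',(450,650),(-280,-150),20);a=cv2.rotate(a,cv2.ROTATE_90_CLOCKWISE)
cv2.imwrite('pics/k2.png',np.vstack([o,cv2.copyMakeBorder(a,0,0,0,780-a.shape[1],cv2.BORDER_CONSTANT)]))
for c in('top','side'):
  for n in('chassis_hole','chassis_tail','chassis_grip'):
    print(n,c,[(np.round(d['position'],1).tolist(),round(d['confidence'],2)) for d in pinpoint(n,c)][:1])
E
```

```text
22.9 [ 351.81632659 -476.43105049  220.63375506] [ 0.35654622  0.94116898 -0.42220442] 87.20287698913954
chassis_hole top [([510.7, -217.7, 6.5], 0.92)]
chassis_tail top [([622.7, -217.5, 14.1], 0.77)]
chassis_grip top [([560.0, -218.1, 47.0], 0.57)]
chassis_hole side [([511.7, -213.4, 11.7], 0.88)]
chassis_tail side [([625.8, -219.3, 10.1], 0.68)]
chassis_grip side [([559.9, -214.4, 50.6], 0.9)]
```

View pics/k2.png

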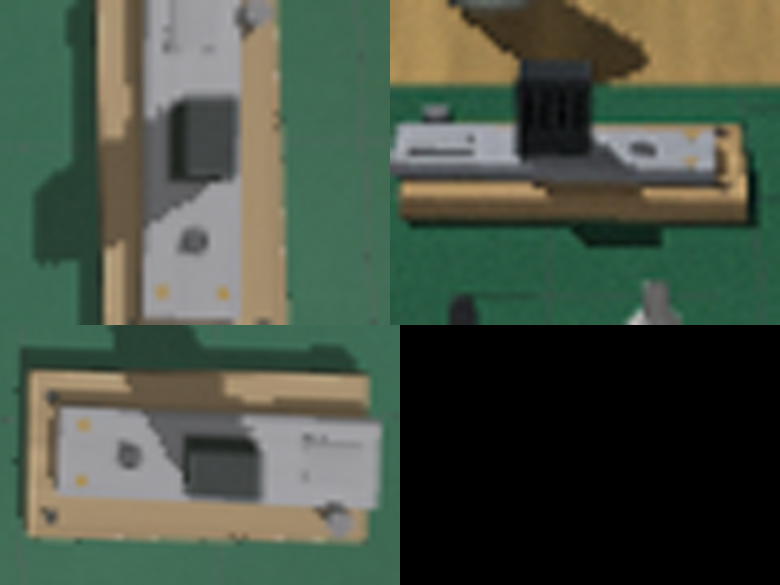

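The final crops show the pin tip filling the hole at (128,456) in the rectified view. The plate lies flat on the board, and the dowel at (338,519) touches the plate's tail side. The gripper is clear, so I'm handing in.

```bash
python3 -c "
from workcell import *
print(sign_off())"
```

```text
the job is handed in; nothing more can be done
None
```

The chassis is on the jig: its hole is over the pin, the plate lies flat, and the side of its tail rests against the stop. I handed it in at about 23 s of robot time, with the arm open and clear.

- **Pick and approach:** I gripped the chassis by its block and brought it in with the tail about 17–20 mm clear of the stop by my estimate.
- **Pin:** The first light touch on the pin (about 3.5 N) was not over the hole, so I felt round in a 2 mm ring. The hole caught with about 6 N of side force. I relieved that until the reading was free, then eased down until the board carried about 7 N, with the underside reading 12.0 mm, the board's height.
- **Swing:** I swung it clockwise about the pin. Friction gave about 2 N. At −3° tool yaw the side force jumped to about 6 N, acting roughly at the stop's distance. I then let go and withdrew.
- **Last checks:** The final pictures show the pin tip in the hole, the plate flat and the dowel touching the tail's side, to within about 1 mm (picture resolution). The chassis passed above the bottles with clearance, but I did not re-check the other things in the last picture.
- **Disagreements:** The two cameras' network estimates differed by up to about 5 mm in y. My side-camera fit of the disc was also off by several mm in y, so I relied on the top camera and on touch.

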